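Third hand for a hook block

ROBOT

A 6-joint arm with a two-finger parallel gripper is mounted at the origin on the work surface. World frame = base frame: x ahead of the robot, y to its left, z up, the work surface at z = 0. Lengths are in m, angles in rad, forces in N, time in s.
With the tool pointing down it reaches from about 0.325 to 0.9 m from the base axis. Payload 6.1 kg.
Tool frame: the origin (TCP) lies at the very end of the fingers, on their centre line; the grasp point (between the pads) lies 19 mm behind it; z points along the fingers, y is the line along which they close (so a half turn about z gives the same grasp; the last joint's range is limited). The gripper opens to 87 mm and grips with 3 to 60 N. Pads are 19 mm wide; open, the fingers measure 117 mm over their backs; the gripper's body (75 mm by 190 mm) begins 51 mm behind the grasp point.
Start: joints at [1.107, 0.22, 1.526, -0, 1.395, -0.126], TCP at [0.207, 0.59, 0.223] pointing down, gripper open.
Joint ranges: [-2.98, 2.98], [-0.91, 2.08], [0.09, 2.57], [-1.24, 4.39], [0.2, 2.65], [-2.68, 2.68]. Speed limits (rad/s): [2.57, 2.57, 3.01, 3.14, 3.14, 3.14].

INTERFACE

Orientations are given as a unit quaternion [w, x, y, z].
In Python, from station import arm gives the robot as it stands.
- The arm moves only by the tool tcp_steps, called after ">>>" as name(argument=value, ...) on one line, values as JSON. Schema: {"type":"object","properties":{"increments":{"type":"array","items":{"type":"array","prefixItems":[{"type":"array","items":{"type":"number"},"minItems":3,"maxItems":3},{"type":"array","items":{"type":"number"},"minItems":3,"maxItems":3},{"type":"number"}],"minItems":3,"maxItems":3},"minItems":1,"maxItems":8},"clamp_n":{"type":"number"},"only":{"type":"string"},"quiet":{"type":"boolean"},"lines":{"type":"string"}},"required":["increments"],"additionalProperties":false}. increments is a list of rows, 1 to 8 of them, each written [[dx, dy, dz], [rx, ry, rz], opening]: dx, dy, dz in shares of the most that a row can go, 1 being 62.5 mm, then a rotation vector rx, ry, rz in shares of pi rad (1.0 is pi rad), then the opening from 0.0 (shut) to 1.0 (fully open); each row shifts and turns the commanded pose from where the row before left it, along the tool's axes as they then stand; what a row does not reach is not made up. A row lasts 1/8 s, in which the tool goes at most 0.0625 m and 0.188 rad, less where a joint would pass 70% of its speed; a pose out of reach is approached as far as the arm can. The fingers move at their own pace and stop on an object; clamp_n is the grip in N (left out, the last holds). Time passes only in rows, so rows that do not move let the fingers close. The tool returns the time, the measured TCP pose, the force, the opening and the grip force at its end. only (a regular expression) keeps the lines of the reply that match it, lines (a string "A,B") keeps lines A to B, and quiet returns only ok. Shift and turn numbers lie between -1 and 1, and a call with a number outside is refused. Input that does not fit is refused with a message, and nothing moves.
- arm.observe(): the state, without advancing time (a new reading comes with each control period).
- arm.grab_frame(name): name is "side" or "top"; returns the picture (420x560x3 uint8, red, green, blue); there is no depth.
- arm.camera_model(name): a dict with "K" (3x3 intrinsics, pixels), "R" (3x3) and "t" (3): a world point X has camera coordinates R X + t. Camera axes: x right, y down, z forward; pixel columns grow to the right and rows downward; lengths in m; the calibration is good to about 2 mm. A picture is of the moment at which its call begins. camera_model takes no time and is no camera call.
- arm.close_job(): hands the job in; it is judged then, once.
The state is a dict: "clock": time; "joint_pos": joint angles; "dq": joint speeds; "effort": joint torques, N m; "eef_pos": TCP position; "tcp_rot": TCP orientation; "ft_force": force on the tool from outside, world axes, zero at the start; "ft_torque": the same for the moment, N m; "grip_width": opening from 0.0 (shut) to 1.0 (fully open); "grip_force": force on a finger pad.
Only numpy, scipy, OpenCV 4.12 (cv2) and the standard library are available. Lean on these libraries where they do the work, as an engineer would, in place of code of your own. Each camera call takes 0.05 s, during which the arm holds its last target. There are 200 camera calls.

TASK

Pick up the wooden hook block that has two pegs and stand it on the ledge of the screwing jig, between the two side lugs, its flat back towards the sprung pad. Then push it squarely against the pad with a steady force of about 10 newtons, so that the pad gives about 10 mm and never runs to the end of its travel. Keep it gripped and pressed there so that someone can drive the screws (the program finishes while still holding and pressing), and leave everything else on the bench as it lies.

Things in the scene. Friction and masses are not known exactly. Their poses are not given: they have to be found in the camera images.
- hook_two: Block to hold: T-shaped pale birch, 30 mm thick (x). Foot 90 wide (y), 34 tall; above it a centred neck 44 wide (y), 34 to 74 mm up: grip it there across y from above. Two steel pegs, 12 thick, stick out 41 mm from its front (-x) at y = +-28, 18 mm up. 100 to 200 g. Origin: centre of the wooden underside; +x to the flat back, z up. Starts upright on the bench, pegs roughly to the robot.
- back_face (a point): Centre line of the flat back of the two-peg block, 15 mm behind (+x) its origin and 35 mm above its underside; same axes as the block.
- seat (a point): Top of the jig's ledge, midway between the lugs, below the face of the relaxed pad. x points level into the pad (the way to push), z up. Ledge: plywood 14 mm thick, 170 wide, from 50 mm before (-x) to 75 mm behind this point. Two lugs stand on it, 16 mm high, from 50 to 4 mm before this point, inner faces 51 mm either side of it: 6 mm to spare each side of the 90 mm block.
- jig: The whole screwing jig, fixed to the bench: ledge, lugs, sprung pad and, behind the pad, a fence wall 150 mm wide, 18 mm thick, its front 42 mm behind the relaxed pad face, its top 98 mm above the bench. Origin on the bench 14 mm straight below seat; same axes.
- pad_face (a point): Centre of the face of the sprung pad, 35 mm above the ledge, moving with it; axes as seat. The pad is an upright plate 84 mm wide, 62 mm tall (4 to 66 mm above the ledge) and 14 mm thick with a black rubber face, on two rods. It stands parallel to the fence wall.
- pad_slide (a joint): How far the pad has been pushed in, m: 0 relaxed, 0.024 at its end stop. A spring of 1000 N/m with no preload: 1 N for each millimetre.
- hook_one: A second birch block of the same shape and size but with one peg, in the middle. Not to be used. Origin as that of the two-peg block.
- tin: Closed aluminium tin of paw balm with twist cap, 63 mm across, 24 mm tall. Leave alone. Origin at the centre of the underside.
- bowl: Stainless steel bowl, 150 mm across the rim, 55 mm tall. Leave alone. Origin at the centre of the underside.
- finger_brush: Orange silicone finger toothbrush lying down, about 58 x 22 x 18 mm. Leave alone. Origin under its middle.
- mitt: Black hard-silicone grooming mitt lying flat, about 160 x 130 x 26 mm. Leave alone. Origin under its middle.
- comb: Steel comb lying flat, 170 x 42 x 8 mm. Leave alone. Origin under its middle.
- screwdriver: Screwdriver lying at the back. Leave alone. Its x runs from the handle to the tip.
- scrap_block: Small offcut of birch, 50 x 40 x 30 mm, at the back. Leave alone. Origin at the centre of the underside.

How it is judged:
On the way, in this order (a step that is already met when the one before it is completed fails the run):
1. The two-peg block is lifted clear of the bench (height (world z) of hook_two above 0.019 m), for 0.1 s.
2. It stands on the ledge between the lugs, back to the pad (y of hook_two in the frame of seat between -0.009 and 0.009 m and z of hook_two in the frame of seat between -0.003 and 0.0035 m and angle between hook_two's own z axis and vertical below 0.06 rad and angle between the x axis of hook_two and the x axis of seat, either way round below 0.08 rad and x of back_face in the frame of seat above -0.03 m), for 0.1 s.
3. It presses the pad in with 6 to 14 N (all of step 2 and contact force between hook_two and pad_slide between 6 and 14 N and value of joint pad_slide between 0.006 and 0.014 m and contact force between the fingers and hook_two above 3 N and velocity of joint pad_slide between -0.01 and 0.01 m/s), for 0.4 s.
At the end, for the whole second after the job is handed in: The two-peg block stands upright (0.06 rad) on the ledge (-3 to +3.5 mm), within 9 mm of midway between the lugs, square to the pad (0.08 rad), in the fingers, pressing the pad steadily with 6 to 14 N (6 to 14 mm in, under 10 mm/s) (all of step 3); the arm keeps its last pose, push and grip.
It fails at once if the pad is driven to the end of its travel (value of joint pad_slide above 0.0225 m).
It fails at once if another thing on the bench is moved more than 20 mm (distance of any of hook_one, tin, bowl, finger_brush, mitt, comb, screwdriver, scrap_block from where it was at the start of the episode above 0.02 m).
It also fails if it takes over 35 s, if anything falls off the work surface, if the arm or the gripper's body presses on something with over 40 N, if the wrist force passes 120 N, or if a joint passes its speed limit or range.

## Working session

There is one attempt and no reset: what is moved stays moved. The work goes in short steps, Python scripts to look and compute and a tool call to move; the robot and the scene stay as the last step left them, time stands still between calls to the robot, and variables do not carry over. Pictures are saved under pics/ and viewed, at most 10 in all, crops included, and the job is handed in when it is done.

```bash
ls; mkdir -p pics
```

Run:
```python
from station import arm
import cv2
s=arm.observe();print(s)
for n in("top","side"):
    cv2.imwrite(f"pics/{n}0.png",arm.grab_frame(n)[:,:,::-1]);m=arm.camera_model(n);print(n,m)
```

```text
pics
station.py
{'clock': 0.0, 'joint_pos': array([ 1.10688036e+00,  2.21225409e-01,  1.52757963e+00, -1.97642657e-05,
        1.39467779e+00, -1.26127271e-01]), 'dq': array([ 7.45408878e-05,  7.95583226e-05, -6.66308203e-04, -5.47856753e-04,
       -4.82908797e-04,  2.19762498e-04]), 'effort': array([-2.71709968e-05, -4.94612002e+01, -3.87375391e+01,  6.98952377e-02,
        5.71914087e-02, -9.02115835e-05]), 'eef_pos': array([0.2068817 , 0.58913173, 0.22145435]), 'tcp_rot': array([-2.65486198e-04,  1.68090743e-01,  9.85771073e-01, -9.07082247e-04]), 'ft_force': array([0.50475324, 0.52606274, 0.85467721]), 'ft_torque': array([-0.02623844, -0.00346578,  0.00054205]), 'grip_force': 0.0, 'grip_width': 0.9974386227966497}
top {'K': array([[449.94558279,   0.        , 269.27591468],
       [  0.        , 449.94558279, 211.37159968],
       [  0.        ,   0.        ,   1.        ]]), 'R': array([[-0.02636364, -0.99955274, -0.01411661],
       [-0.99717198,  0.02728979, -0.07002367],
       [ 0.07037759,  0.01223061, -0.99744544]]), 't': array([0.00837411, 0.5483444 , 1.2017324 ])}
side {'K': array([[481.70701401,   0.        , 282.00207203],
       [  0.        , 481.70701401, 211.40920215],
       [  0.        ,   0.        ,   1.        ]]), 'R': array([[ 0.98272499, -0.18490768, -0.00779398],
       [-0.09175533, -0.45021217, -0.88819478],
       [ 0.16072509,  0.87356634, -0.45940101]]), 't': array([-0.55287626,  0.11781345,  1.11800113])}
```

View pics/top0.png

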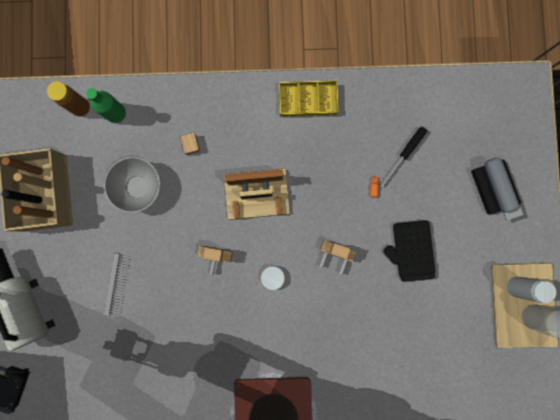

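View pics/side0.png

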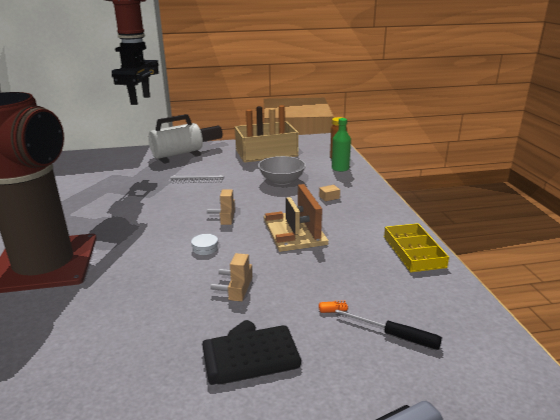

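The top view shows the two-peg block at about (338,252), the one-peg block at (214,254), and the jig at (257,195) with its pad facing the robot. In the side view, the block is at (239,277) and the jig at (297,222). Next I'll zoom in on both.

Run:
```python
import cv2
a=cv2.imread("pics/top0.png")[160:290,210:370];cv2.imwrite("pics/topc.png",cv2.resize(a,(800,650*1),interpolation=cv2.INTER_CUBIC)[:600])
a=cv2.imread("pics/side0.png")[180:305,205:335];cv2.imwrite("pics/sidec.png",cv2.resize(a,None,fx=4.8,fy=4.8,interpolation=cv2.INTER_CUBIC))
```

```text
(no output)
```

View pics/topc.png

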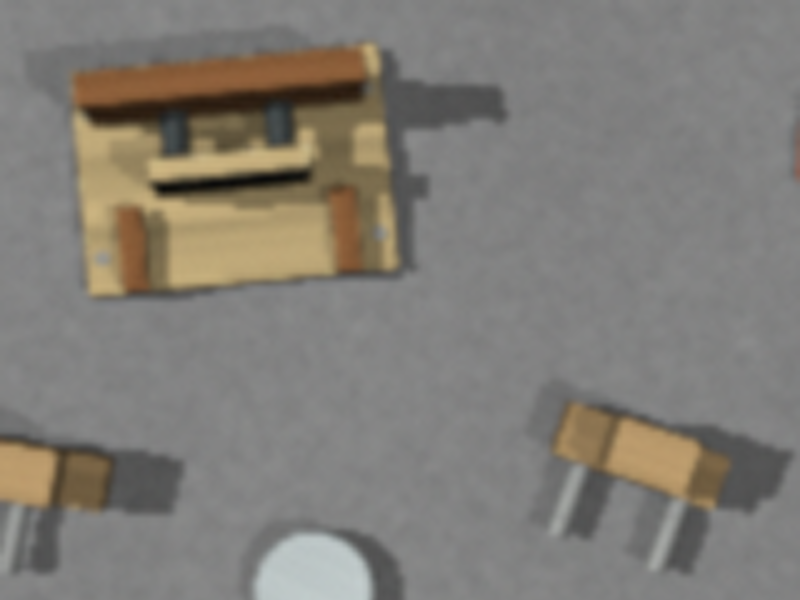

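View pics/sidec.png

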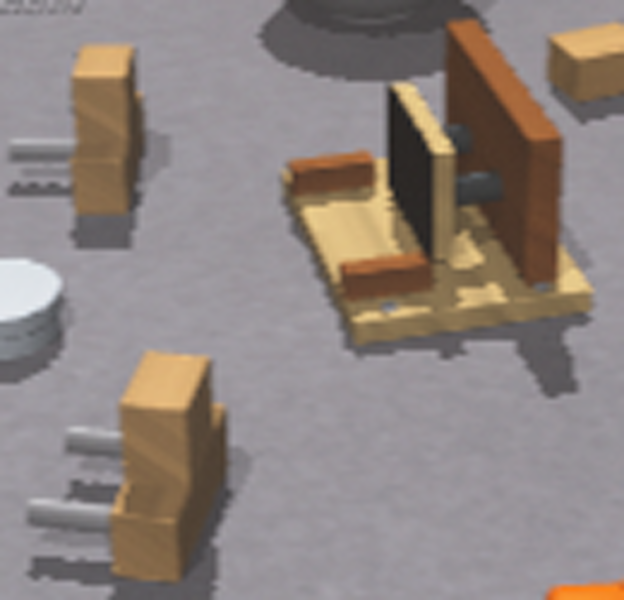

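The crops show the block's neck top and foot corners, the lugs, the pad and the fence top clearly. I'll triangulate matching corners and check them against the stated sizes.

Create h.py:
```python
import numpy as np, cv2
from station import arm
M={n:arm.camera_model(n) for n in("top","side")}
P={n:m["K"]@np.c_[m["R"],m["t"]] for n,m in M.items()}
T=lambda u,v:np.array([210+(u+.5)/5-.5,160+(v+.5)/5-.5])
S=lambda u,v:np.array([205+(u+.5)/4.8-.5,180+(v+.5)/4.8-.5])
def tri(t,s):
    X=cv2.triangulatePoints(P["top"],P["side"],np.array(t,float).reshape(2,1),np.array(s,float).reshape(2,1))[:,0];X=X[:3]/X[3]
    q=P["top"]@np.r_[X,1]; return X,np.linalg.norm(q[:2]/q[2]-t)
def ray(n,p,z):
    m=M[n];d=m["R"].T@np.linalg.solve(m["K"],np.r_[p,1]);c=-m["R"].T@m["t"];return c+d*(z-c[2])/d[2]
```

Run:
```python
from h import *
np.set_printoptions(precision=4,suppress=True)
pairs=dict(neckFL=((600,470),(147,352)),neckFR=((686,500),(120,403)),neckBR=((700,440),(186,409)),neckBL=((617,416),(212,360)),
 footFR=((715,508),(112,512)),footBR=((731,460),(183,520)),
 padFL=((152,183),(388,85)),padFR=((311,167),(433,152)),padBL=((149,160),(405,82)),padBR=((313,140),(455,150)),
 ledFL=((90,292),(283,170)),ledFR=((400,268),(355,322)),
 lugRFout=((362,270),(343,264)),lugRFin=((338,272),(340,262)),fenFL=((76,104),(447,25)),fenFR=((362,85),(525,137)),fenBR=((362,52),(560,135)),fenBL=((73,72),(472,20)))
for k,(t,s) in pairs.items(): print(k,*tri(T(*t),S(*s)))
print("lugs z.030")
for p in[(117,208),(140,207),(148,290),(124,290),(331,188),(353,186),(362,270),(338,272)]:print(ray("top",T(*p),.03)[:2])
print("foot z.034")
for p in[(567,402),(731,460),(715,508),(554,455)]:print(ray("top",T(*p),.034)[:2])
print("neck z.074")
for p in[(600,470),(686,500),(700,440),(617,416)]:print(ray("top",T(*p),.074)[:2])
```

```text
neckFL [ 0.4321 -0.1596  0.0703] 0.2771346056346702
neckFR [ 0.4162 -0.2028  0.0737] 0.455546369588322
neckBR [ 0.4448 -0.2112  0.0725] 0.29044639763010266
neckBL [ 0.4596 -0.1696  0.0689] 0.25662719450177557
footFR [ 0.4092 -0.2241  0.0338] 0.16919536549917497
footBR [ 0.4363 -0.234   0.0328] 0.914246162258969
padFL [0.5853 0.0677 0.0786] 0.14674687301978984
padFR [ 0.5918 -0.0149  0.0794] 0.06875953629109385
padBL [0.596  0.0692 0.0788] 0.6473172501363608
padBR [ 0.6042 -0.0161  0.0801] 0.5221749715842522
ledFL [0.5332 0.1081 0.0119] 0.2326623181760718
ledFR [ 0.5426 -0.0615  0.0133] 0.10049762584483378
lugRFout [ 0.5406 -0.0405  0.0348] 0.0820119862861019
lugRFin [ 0.5408 -0.0277  0.0286] 0.2723944792641943
fenFL [0.6254 0.1047 0.0938] 0.1415401132784187
fenFR [ 0.6316 -0.0423  0.0974] 0.2858201556990418
fenBR [ 0.649  -0.0428  0.097 ] 0.40411134457658177
fenBL [0.6407 0.1059 0.095 ] 0.5734173803057424
lugs z.030
[0.5778 0.0906]
[0.578  0.0782]
[0.533  0.0748]
[0.5334 0.0877]
[ 0.5854 -0.0251]
[ 0.5862 -0.037 ]
[ 0.5407 -0.0405]
[ 0.54   -0.0276]
foot z.034
[ 0.467  -0.1476]
[ 0.4339 -0.2335]
[ 0.4088 -0.2241]
[ 0.439  -0.1398]
neck z.074
[ 0.4315 -0.1591]
[ 0.415  -0.2026]
[ 0.4455 -0.211 ]
[ 0.459  -0.1689]
```

The triangulation agrees with the stated heights: neck about 72 mm, foot 33 mm, pad top 79 mm, ledge 13 mm and fence 97 mm.

- **Block:** (0.4375, -0.186), yaw about -0.35.
- **Seat:** (0.587, 0.027), yaw about +0.062.

Next I'll work out the tool-axis moves.

Add to h.py:
```python
from scipy.spatial.transform import Rotation as Ro
def go(target,yaw,):
    "tool-axis delta to TCP target with closing axis along block y at yaw, tool down"
    s=arm.observe();R=Ro.from_quat(s["tcp_rot"],scalar_first=True)
    y=np.array([-np.sin(yaw),np.cos(yaw),0]);z=np.array([0,0,-1.]);G=Ro.from_matrix(np.c_[np.cross(y,z),y,z])
    print("t",s["clock"],"tcp",s["eef_pos"].round(4),"d_tool",R.inv().apply(np.array(target)-s["eef_pos"]).round(4),"rotvec",(R.inv()*G).as_rotvec().round(4),"F",s["ft_force"].round(2),"grip",s["grip_width"],s["grip_force"])
```

```bash
python3 -c "
from h import *
go([.4375,-.186,.17],-.35)"
```

```text
t 0.1 tcp [0.2069 0.5892 0.2215] d_tool [-0.4745 -0.6548  0.0526] rotvec [-0.0017 -0.0002  0.0122] F [-0.39 -0.34 -0.11] grip 0.998482490068933 0.0
```

Units first: shifts go in shares of 62.5 mm and turns go in shares of pi rad. So -0.047 m is -0.752, -0.034 m is -0.544, 0.006 rad is 0.0019.

>>> tcp_steps(increments=[[[-0.544, -0.752, 0], [0, 0, 0.0019], 1], [[-0.544, -0.752, 0], [0, 0, 0.0019], 1], [[-0.544, -0.752, 0], [0, 0, 0], 1], [[-0.544, -0.752, 0], [0, 0, 0], 1], [[-0.544, -0.752, 0], [0, 0, 0], 1], [[-0.544, -0.752, 0], [0, 0, 0], 1], [[-0.544, -0.752, 0], [0, 0, 0], 1], [[-0.544, -0.752, 0], [0, 0, 0], 1]], clamp_n=45)

```text
clock: 1.1
eef_pos: [0.3347, 0.1418, 0.2224]
tcp_rot: [0.0, 0.174, 0.985, 0.0]
ft_force: [0.5, -0.1, 0.1]
grip_width: 1.004
grip_force: 0.0
```

>>> tcp_steps(increments=[[[-0.544, -0.752, 0], [0, 0, 0], 1], [[-0.544, -0.752, 0], [0, 0, 0], 1], [[-0.544, -0.752, 0], [0, 0, 0], 1], [[-0.544, -0.752, 0.16], [0, 0, 0], 1], [[-0.544, -0.752, 0.32], [0, 0, 0], 1], [[-0.48, -0.688, 0.32], [0, 0, 0], 1], [[0, 0, 0], [0, 0, 0], 1]])

```text
clock: 1.98
eef_pos: [0.4262, -0.1883, 0.17]
tcp_rot: [-0.002, 0.176, 0.984, 0.001]
ft_force: [-0.4, 0.5, -0.7]
grip_width: 1.0
grip_force: 0.0
```

```bash
python3 -c "
from h import *
go([.4375,-.186,.17],-.35)
cv2.imwrite('pics/t1.png',cv2.resize(arm.grab_frame('top')[190:290,280:400,::-1],None,fx=5,fy=5,interpolation=cv2.INTER_CUBIC))"
```

```text
t 1.975 tcp [ 0.4262 -0.1883  0.17  ] d_tool [-0.0098  0.0061 -0.0001] rotvec [ 0.0006 -0.0047 -0.0041] F [-0.41  0.53 -0.71] grip 0.9995157235030657 0.0
```

Scaled: 0.04 m is 0.64, 0.03 m is 0.48, -0.004 rad is -0.0013.

>>> tcp_steps(increments=[[[-0.16, 0.096, 0.32], [0, 0, 0], 1], [[0, 0, 0.64], [0, 0, -0.0013], 1], [[0, 0, 0.64], [0, 0, 0], 1], [[0, 0, 0.48], [0, 0, 0], 1], [[0, 0, 0], [0, 0, 0], 1]])

```text
clock: 2.65
eef_pos: [0.437, -0.1816, 0.041]
tcp_rot: [-0.002, 0.171, 0.985, 0.001]
ft_force: [-0.4, -0.1, -0.3]
grip_width: 0.999
grip_force: 0.0
```

```bash
python3 -c "
from h import *
go([.4375,-.186,.04],-.35)"
```

```text
t 2.65 tcp [ 0.437  -0.1816  0.041 ] d_tool [-0.0019 -0.004   0.001 ] rotvec [ 0.0013 -0.0048  0.0057] F [-0.37 -0.07 -0.26] grip 0.9991121237625424 0.0
```

>>> tcp_steps(increments=[[[0, 0, 0], [0, 0, 0], 0.3], [[0, 0, 0], [0, 0, 0], 0.3], [[0, 0, 0], [0, 0, 0], 0.3], [[0, 0, 0], [0, 0, 0], 0.3], [[0, 0, 0], [0, 0, 0], 0.3], [[0, 0, 0], [0, 0, 0], 0.3]], clamp_n=45)

```text
clock: 3.4
eef_pos: [0.439, -0.1842, 0.0428]
tcp_rot: [0.0, 0.172, 0.985, -0.0]
ft_force: [-1.5, -0.2, 2.5]
grip_width: 0.506
grip_force: 44.9
```

```bash
python3 -c "
from h import *
go([.4375,-.186,.04],-.35)"
```

```text
t 3.4 tcp [ 0.439  -0.1842  0.0428] d_tool [ 0.0008 -0.0022  0.0028] rotvec [-0.0002  0.0003  0.0041] F [-1.54 -0.25  2.5 ] grip 0.5056309511495766 44.94677983224392
```

Scaled: -0.04 m is -0.64, -0.02 m is -0.32.

>>> tcp_steps(increments=[[[0, 0, -0.32], [0, 0, 0], 0.3], [[0, 0, -0.64], [0, 0, 0], 0.3], [[0, 0, -0.64], [0, 0, 0], 0.3], [[0, 0, 0], [0, 0, 0], 0.3], [[0, 0, 0], [0, 0, 0], 0.3]])

```text
clock: 4.03
eef_pos: [0.4382, -0.1836, 0.1415]
tcp_rot: [-0.001, 0.172, 0.985, 0.0]
ft_force: [-1.3, -0.0, -1.8]
grip_width: 0.503
grip_force: 44.9
```

```bash
python3 -c "
from h import *
go([.555,.0253,.14],.062)"
```

```text
t 4.025 tcp [ 0.4382 -0.1836  0.1415] d_tool [-0.0391  0.2361  0.0015] rotvec [ 0.0007 -0.0014 -0.4078] F [-1.28 -0.03 -1.76] grip 0.5026015848415466 44.94691257365048
```

Scaled: 0.047 m is 0.752, -0.008 m is -0.128, -0.14 rad is -0.0446.

>>> tcp_steps(increments=[[[-0.128, 0.752, 0], [0, 0, 0], 0.3], [[-0.128, 0.752, 0], [0, 0, 0], 0.3], [[-0.128, 0.752, 0], [0, 0, 0], 0.3], [[-0.128, 0.752, 0], [0, 0, 0], 0.3], [[-0.112, 0.752, 0], [0, 0, 0], 0.3], [[0, 0, 0], [0, 0, -0.0446], 0.3], [[0, 0, 0], [0, 0, -0.0446], 0.3], [[0, 0, 0], [0, 0, -0.0414], 0.3]])

```text
clock: 5.03
eef_pos: [0.5535, 0.0243, 0.1396]
tcp_rot: [-0.002, -0.035, 0.999, 0.0]
ft_force: [0.6, 0.1, -1.5]
grip_width: 0.503
grip_force: 44.9
```

>>> tcp_steps(increments=[[[0, 0, 0], [0, 0, 0], 0.3], [[0, 0, 0], [0, 0, 0], 0.3]])

```text
clock: 5.28
eef_pos: [0.5544, 0.0239, 0.1412]
tcp_rot: [-0.001, -0.031, 1.0, 0.0]
ft_force: [-0.1, -0.2, -1.6]
grip_width: 0.507
grip_force: 44.9
```

```bash
python3 -c "
from h import *
for i in range(4):
  go([.56,.0253,.14],.062);a=arm.grab_frame('top')
s=arm.grab_frame('side')
cv2.imwrite('pics/t2.png',cv2.resize(a[140:260,190:350,::-1],None,fx=5,fy=5,interpolation=cv2.INTER_CUBIC))
cv2.imwrite('pics/s2.png',cv2.resize(s[150:275,205:335,::-1],None,fx=4.8,fy=4.8,interpolation=cv2.INTER_CUBIC))"
```

```text
t 5.275 tcp [0.5544 0.0239 0.1412] d_tool [-0.0057  0.001   0.0011] rotvec [ 0.0004 -0.0023 -0.0004] F [-0.07 -0.16 -1.59] grip 0.5065789140918785 44.946921877563
t 5.325 tcp [0.5546 0.0239 0.1416] d_tool [-0.0055  0.0011  0.0016] rotvec [ 0.0003 -0.0017  0.0001] F [ 0.13 -0.85 -1.9 ] grip 0.5032596035920345 44.94691578671336
t 5.375 tcp [0.5548 0.0238 0.1419] d_tool [-0.0053  0.0011  0.0019] rotvec [ 0.0002 -0.0011  0.0005] F [ 0.21 -0.05 -1.55] grip 0.5021712079353302 44.9468136113137
t 5.425 tcp [0.555  0.0238 0.1421] d_tool [-0.0051  0.0011  0.0021] rotvec [ 0.0001 -0.0006  0.0008] F [ 0.28  0.07 -1.9 ] grip 0.5022685755323466 44.94693201966584
```

View pics/s2.png

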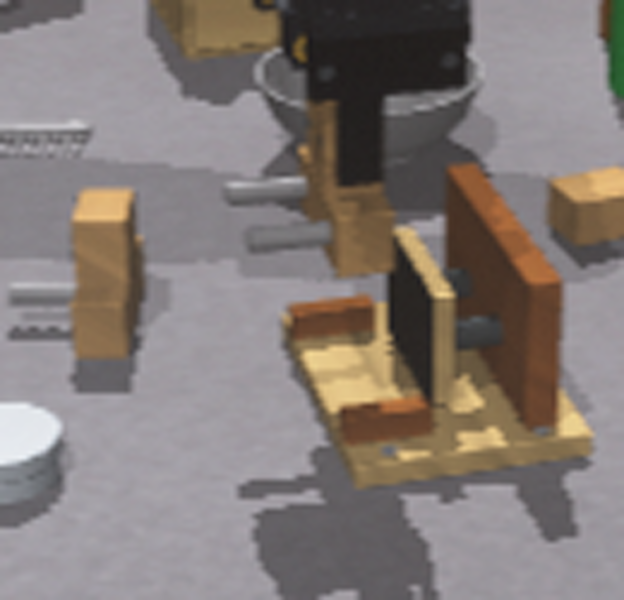

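The block hangs upright in the fingers in front of the pad, pegs towards the robot. Its near bottom corners are at crop pixels (333,275) and (392,268), so I'll check them against where the TCP says they should be.

Run:
```python
from h import *
S2=lambda u,v:S(u,v)-[0,30]
for p,z in[((333,275),.1),((392,268),.1),((330,198),.134),((390,207),.134)]:print(ray("side",S2(*p),z))
y=.062;R=np.array([[np.cos(y),-np.sin(y)],[np.sin(y),np.cos(y)]])
for c in[(-.015,-.045),(.015,-.045)]:print(np.array([.555,.0238])+R@c)
go([.560,.0253,.06],.062)
```

```text
[ 0.53994749 -0.02192457  0.1       ]
[ 0.56992248 -0.02019557  0.1       ]
[ 0.54187971 -0.00515562  0.134     ]
[ 0.56883124 -0.02134094  0.134     ]
[ 0.54281703 -0.02204294]
[ 0.57275939 -0.02018413]
t 5.525 tcp [0.5552 0.0238 0.1425] d_tool [-0.0049  0.0012  0.0825] rotvec [ 0.     -0.0001  0.0014] F [ 0.25 -1.22 -2.4 ] grip 0.5040397026536865 44.946919893845916
```

Scaled: 0.03 m is 0.48, -0.005 m is -0.08.

>>> tcp_steps(increments=[[[-0.08, 0.016, 0.16], [0, 0, 0], 0.3], [[0, 0, 0.48], [0, 0, 0], 0.3], [[0, 0, 0.4], [0, 0, 0], 0.3], [[0, 0, 0.24], [0, 0, 0], 0.3], [[0, 0, 0], [0, 0, 0], 0.3], [[0, 0, 0], [0, 0, 0], 0.3], [[0, 0, 0], [0, 0, 0], 0.3], [[0, 0, 0], [0, 0, 0], 0.3]])

```text
clock: 6.52
eef_pos: [0.5608, 0.0252, 0.0634]
tcp_rot: [0.001, -0.032, 0.999, -0.0]
ft_force: [0.3, 0.0, -1.6]
grip_width: 0.504
grip_force: 44.9
```

```bash
python3 -c "
from h import *
s=arm.grab_frame('side');a=arm.grab_frame('top')
go([.560,.0253,.056],.062)
cv2.imwrite('pics/s3.png',cv2.resize(s[150:275,205:335,::-1],None,fx=4.8,fy=4.8,interpolation=cv2.INTER_CUBIC))
cv2.imwrite('pics/t3.png',cv2.resize(a[140:260,190:350,::-1],None,fx=5,fy=5,interpolation=cv2.INTER_CUBIC))"
```

```text
t 6.625 tcp [0.5605 0.0252 0.0631] d_tool [0.0005 0.0001 0.0071] rotvec [-0.0001  0.0009  0.0022] F [ 0.34  0.21 -1.72] grip 0.503193692448395 44.946927689015865
```

View pics/s3.png

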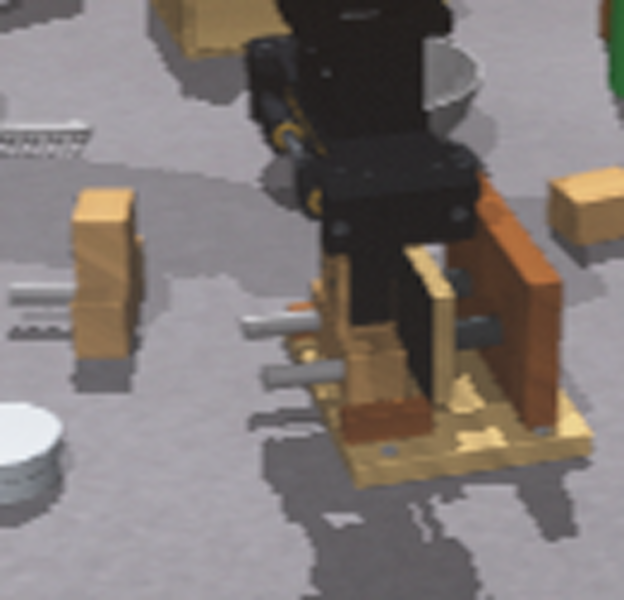

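The block sits between the lugs, with its foot's near side at (375,370) behind the near lug and clear of the pad. I'll lower it the last few millimetres and watch the force.

Scaled: 0.003 m is 0.048, 0.002 m is 0.032.

>>> tcp_steps(increments=[[[0, 0, 0.048], [0, 0, 0], 0.3], [[0, 0, 0.032], [0, 0, 0], 0.3], [[0, 0, 0], [0, 0, 0], 0.3], [[0, 0, 0], [0, 0, 0], 0.3]], only="eef|ft")

```text
eef_pos: [0.5601, 0.0252, 0.0575]
ft_force: [0.6, 1.3, -1.7]
```

>>> tcp_steps(increments=[[[0, 0, 0.016], [0, 0, 0], 0.3], [[0, 0, 0], [0, 0, 0], 0.3], [[0, 0, 0], [0, 0, 0], 0.3]], only="eef|ft")

```text
eef_pos: [0.5604, 0.0252, 0.0567]
ft_force: [0.8, 1.1, 0.4]
```

>>> tcp_steps(increments=[[[0, 0, 0.016], [0, 0, 0], 0.3], [[0, 0, 0], [0, 0, 0], 0.3], [[0, 0, 0], [0, 0, 0], 0.3]], only="eef|ft")

```text
eef_pos: [0.5605, 0.0252, 0.0568]
ft_force: [-2.9, 1.4, 7.3]
```

Contact with the ledge came at TCP z of about 0.0567. I'll ease off slightly and advance towards the pad.

Scaled: -0.001 m is -0.016.

>>> tcp_steps(increments=[[[0, 0, -0.016], [0, 0, 0], 0.3], [[0, 0, 0], [0, 0, 0], 0.3], [[0, 0, 0], [0, 0, 0], 0.3]], only="eef|ft")

```text
eef_pos: [0.5603, 0.0252, 0.0567]
ft_force: [-1.2, -0.2, 2.5]
```

>>> tcp_steps(increments=[[[-0.048, 0, 0], [0, 0, 0], 0.3], [[-0.048, 0, 0], [0, 0, 0], 0.3], [[-0.032, 0, 0], [0, 0, 0], 0.3], [[0, 0, 0], [0, 0, 0], 0.3], [[0, 0, 0], [0, 0, 0], 0.3]], only="eef|ft")

```text
eef_pos: [0.5684, 0.0257, 0.0568]
ft_force: [-2.0, -0.3, 5.7]
```

>>> tcp_steps(increments=[[[-0.032, 0, 0], [0, 0, 0], 0.3], [[-0.032, 0, 0], [0, 0, 0], 0.3], [[0, 0, 0], [0, 0, 0], 0.3], [[0, 0, 0], [0, 0, 0], 0.3]], only="clock|eef|ft|rot")

```text
clock: 9.38
eef_pos: [0.5723, 0.0259, 0.0568]
tcp_rot: [0.0, -0.032, 0.999, -0.0]
ft_force: [-1.8, 0.7, 5.1]
```

Scaled: -0.002 m is -0.032, -0.0007 m is -0.0112.

>>> tcp_steps(increments=[[[0, 0, -0.0112], [0, 0, 0], 0.3], [[-0.032, 0, 0], [0, 0, 0], 0.3], [[0, 0, 0], [0, 0, 0], 0.3], [[0, 0, 0], [0, 0, 0], 0.3]], only="eef|ft")

```text
eef_pos: [0.5738, 0.0261, 0.0568]
ft_force: [-1.2, 0.4, -0.4]
```

>>> tcp_steps(increments=[[[-0.032, 0, 0], [0, 0, 0], 0.3], [[0, 0, 0], [0, 0, 0], 0.3], [[0, 0, 0], [0, 0, 0], 0.3]], only="eef|ft")

```text
eef_pos: [0.5756, 0.0262, 0.0568]
ft_force: [-3.0, -0.8, -0.6]
```

>>> tcp_steps(increments=[[[-0.032, 0, 0], [0, 0, 0], 0.3], [[0, 0, 0], [0, 0, 0], 0.3], [[0, 0, 0], [0, 0, 0], 0.3]], only="clock|eef|ft|rot")

```text
clock: 10.62
eef_pos: [0.5776, 0.0264, 0.0568]
tcp_rot: [-0.001, -0.032, 0.999, 0.0]
ft_force: [-5.1, -1.6, -1.8]
```

Pad contact starts at x of about 0.573, and force rises about 1 N/mm as expected. About 5 mm more.

Scaled: -0.001 m is -0.016.

>>> tcp_steps(increments=[[[-0.016, 0, 0], [0, 0, 0], 0.3], [[-0.016, 0, 0], [0, 0, 0], 0.3], [[-0.016, 0, 0], [0, 0, 0], 0.3], [[0, 0, 0], [0, 0, 0], 0.3], [[0, 0, 0], [0, 0, 0], 0.3]], only="eef|ft")

```text
eef_pos: [0.5799, 0.0265, 0.0568]
ft_force: [-7.2, -0.6, 0.9]
```

>>> tcp_steps(increments=[[[-0.016, 0, 0], [0, 0, 0], 0.3], [[-0.016, 0, 0], [0, 0, 0], 0.3], [[0, 0, 0], [0, 0, 0], 0.3], [[0, 0, 0], [0, 0, 0], 0.3], [[0, 0, 0], [0, 0, 0], 0.3], [[0, 0, 0], [0, 0, 0], 0.3]], only="eef|ft|rot")

```text
eef_pos: [0.5814, 0.0266, 0.0568]
tcp_rot: [-0.002, -0.032, 0.999, -0.0]
ft_force: [-8.9, -1.8, 3.1]
```

Run:
```python
from h import *
F=[]
for i in range(6):
    s=arm.grab_frame('side');o=arm.observe();F.append(np.r_[o["ft_force"],o["eef_pos"]])
a=arm.grab_frame('top');print(np.mean(F,0).round(4),o["clock"],o["grip_force"],o["grip_width"])
go([.58,.027,.056],.062)
s=cv2.resize(s[150:275,205:335,::-1],None,fx=4,fy=4,interpolation=cv2.INTER_CUBIC)
cv2.imwrite('pics/s4.png',s)
```

```text
[-9.4389 -1.293   2.8629  0.5814  0.0266  0.0569] 12.3 44.9211741797626 0.5063837586673496
t 12.35 tcp [0.5814 0.0266 0.0569] d_tool [0.0014 0.0005 0.0009] rotvec [ 0.     -0.0037  0.0026] F [-10.04  -1.09   2.31] grip 0.49892137389328955 44.92135715670884
```

View pics/s4.png

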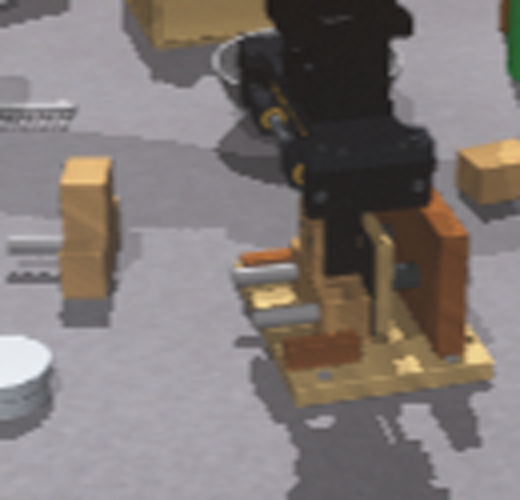

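The block is against the pad, which has moved in with its near top corner now at crop (380,240), and it looks upright. I'll check the pad travel from pixels.

Run:
```python
from h import *
b=cv2.imread('pics/side0.png');a=arm.grab_frame('side')[:,:,::-1];cv2.imwrite('pics/s5raw.png',a)
# pad near edge strip (pale birch): horizontal extent on rows below the top corner
for n,im in(("before",b),("now",a)):
    g=cv2.resize(im[180:245,280:325],None,fx=8,fy=8,interpolation=cv2.INTER_CUBIC)
    cv2.imwrite(f'pics/z_{n}.png',g)
cv2.imwrite('pics/z.png',np.hstack([cv2.imread('pics/z_before.png'),cv2.imread('pics/z_now.png')]))
```

```text
(no output)
```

View pics/z.png

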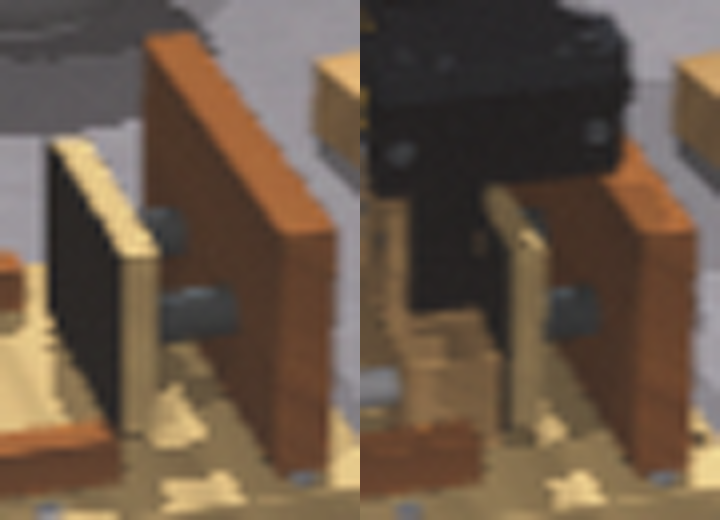

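All the checks agree. The pad has moved in about 9–10 mm, from both the pixels and the TCP travel since contact. The wrist force is steady at about 9.4 N, the tool is square and the block is centred, so I'm handing in while still pressing.

>>> tcp_steps(increments=[[[0, 0, 0], [0, 0, 0], 0.3], [[0, 0, 0], [0, 0, 0], 0.3], [[0, 0, 0], [0, 0, 0], 0.3], [[0, 0, 0], [0, 0, 0], 0.3]], only="clock|ft|eef|rot")

```text
clock: 12.9
eef_pos: [0.5814, 0.0266, 0.0569]
tcp_rot: [-0.002, -0.032, 0.999, -0.0]
ft_force: [-8.7, -1.6, 2.6]
```

```bash
python3 -c "
from station import arm
print(arm.close_job())"
```

```text
the job is handed in; nothing more can be done
None
```

I handed the job in at 12.9 s with the two-peg block gripped at about 45 N on the ledge between the lugs, pressing the pad with a steady 9 N or so (pad in about 9–10 mm); no verdict came back, and I did not measure the block's tilt directly or re-check the other objects.

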